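# Peel the clinging top tray off the clamped nest and show it over the light plate

### The job

Swing the toggle clamp's handle right over until the clamp locks on the ledge of the lower tray. Then take the top tray by its upright corner grip and peel it off: lift that end some 30 mm while the opposite end stays down in the lower tray, and only then lift it clear, leaving the lower tray clamped in its nest. Finish holding the top tray still and level about 100 mm above the middle of the light plate, do not put it down or let go, and leave the bottle, the jar and the plaster model where they stand.

Things in the scene. Friction and masses are not known exactly. Their poses are not given: they have to be found in the camera images.
- fixture: fixed dark steel nest board, 130 x 275 x 12 mm, carrying the tray stack and the toggle clamp. Origin on the table under the middle of the tray stack; its y axis runs along the stack towards the clamp (board from y -85 to +190), its z up, its x across the stack
- handle_pivot (a point): axis of the clamp handle's hinge (the hinge line is the fixture's x direction), 150 mm along the fixture's y from its origin, 66 mm above the table; fixed. The clamp's other pivot (of the hold-down arm) is 25 mm nearer the stack; with the clamp open that arm stands up 55 mm above its pivot, leaning a little to the stack
- handle_end (a point): end of the clamp handle, 100 mm from handle_pivot, on its centre line. The black grip covers 30 to 100 mm from the pivot, 24 mm wide (fixture x), 14 mm thick
- clamp_handle (a joint): angle of the clamp handle: 0 open (handle 71 degrees above level, leaning away from the stack); grows as it is swung away from the stack and down; dead centre 1.15, end stop 1.25 (handle level, locked). It swings the hold-down arm, whose 60 mm wide sprung rubber bar presses the lower tray's ledge with about 9 N. Stays where left; takes 1 to 4 N near its end
- base_tray: lower tray, white plastic, loose in the nest, about 160 g: tapered tub 30 mm deep, rim 100 x 140 mm, a clamping ledge (80 wide, 30 long, 3 thick) beyond the rim on the clamp side (+y), four spring clips on its long sides that hook over the top tray's rim. Origin under the centre of the tub's floor, 13.5 mm above the table; axes as the fixture
- top_tray: upper tray, white plastic, about 80 g: same tub and rim (top of rim 30 mm above its origin), nested 14 mm higher. Origin under the centre of the tub's floor; axes as the fixture while seated. It clings: each of the four clips (at y +20 and -45 mm) gives way at about 3 N as the rim is pulled up; without the clamp the lower tray comes along
- top_grip (a point): on the top tray, in the upright corner grip at the clamp-side end of the rim (-x, +y corner): a plate 8 mm thick (tray x), 28 mm long (tray y), standing 36 mm above the rim. The point lies on its middle plane, 10 mm below its upper edge; x -46, y +55, z +56 mm from the tray's origin
- top_far (a point): on the top tray: middle of the far end of the rim, away from the clamp (x 0, y -70, z +27 mm from the tray's origin, underside of the flange). The tray can be pivoted about this edge
- light_plate: flat black-framed light plate with a white face, 130 x 130 x 10 mm, fixed on the table, origin under its centre
- amber_bottle: bystander: small amber bottle, 32 mm diameter, 75 mm tall; leave alone
- jar: bystander: white jar, 52 mm diameter, 50 mm tall; leave alone
- plaster_model: bystander: plaster jaw model, 50 x 62 x 30 mm; leave alone
There are look-alikes about, which are no part of the job. Leave any red look-alike of the top_tray alone. Several things look just like the light_plate: the one meant starts nearest to the robot's base.

How it is judged:
On the way, in this order (a step that is already met when the one before it is completed fails the run):
1. the clamp is swung over centre and locked on the lower tray, with the top tray still seated (value of joint clamp_handle above 1.16 rad and z of top_grip in the frame of base_tray below 0.076 m), for 0.2 s.
2. the grip corner of the top tray is lifted 20 mm or more while its opposite end has risen less than 10 mm (z of top_grip in the frame of base_tray above 0.09 m and z of top_far in the frame of base_tray below 0.051 m and value of joint clamp_handle above 1.16 rad), for 0.2 s.
At the end, for the whole second after the job is handed in: The fingers alone hold the top tray at rest, level within 0.2 rad, its middle within 40 mm of the light plate's middle from above, its underside 60 to 160 mm above the table; the clamp handle is past 1.16 rad and the lower tray within 8 mm of its start (horizontal distance between top_tray and light_plate below 0.04 m and z of top_tray in the frame of light_plate between 0.06 and 0.16 m and angle between top_tray's own z axis and vertical below 0.2 rad and linear speed of top_tray below 0.03 m/s and contact force between the fingers and top_tray above 0.5 N and contact force between top_tray and base_tray below 0.05 N and contact force between top_tray and light_plate below 0.05 N and value of joint clamp_handle above 1.16 rad and distance of base_tray from where it was at the start of the episode below 0.008 m and angle between base_tray's own z axis and vertical below 0.08 rad); the arm keeps its last pose, push and grip.
It fails at once if the lower tray is pulled out of its nest (distance of base_tray from where it was at the start of the episode above 0.02 m).
It fails at once if the bottle, the jar or the plaster model is moved by more than 25 mm (distance of any of amber_bottle, jar, plaster_model from where it was at the start of the episode above 0.025 m).
It also fails if it takes over 51 s, if anything falls off the work surface, if the arm or the gripper's body presses on something with over 40 N, if the wrist force passes 120 N, or if a joint passes its speed limit or range.

### The arm

A 7-joint arm with a two-finger parallel gripper is mounted at the origin on the work surface. World frame = base frame: x ahead of the robot, y to its left, z up, the work surface at z = 0. Lengths are in m, angles in rad, forces in N, time in s.
With the tool pointing down it reaches from about 0.425 to 0.825 m from the base axis. Payload 3.6 kg.
Tool frame: the origin (TCP) lies where the fingers leave the gripper's body, on its centre line; the fingertips stand 73 mm ahead of it and the grasp point (between the pads) lies 54 mm ahead of it; z points along the fingers, y is the line along which they close (so a half turn about z gives the same grasp; the last joint's range is limited). The gripper opens to 85 mm and grips with 20 to 120 N. Pads are 22 mm wide; open, the fingers measure 114 mm over their backs; the gripper's body (76 mm by 85 mm) begins 54 mm behind the grasp point. The pads swing forward as they close: fully open they stand 13 mm farther back than shut.
Start: joints at [1.113, 0.615, -0.013, 1.423, 0.008, 1.103, -0.04], TCP at [0.272, -0.59, 0.304] pointing down, gripper open.
Joint ranges: [-3.12, 3.12], [-0.3, 2.06], [-1.34, 1.32], [0.26, 2.42], [-1.36, 4.5], [0.01, 1.98], [-2.84, 2.84]. Speed limits (rad/s): [2.79, 2.79, 3.14, 3.14, 3.14, 3.14, 3.14].

### API

Orientations are given as a unit quaternion [x, y, z, w].
In Python, from station import arm, snapshot, camera_info, ticket gives the robot as it stands. Calls block until the motion is done:
- arm.movep(position, orientation): joint-space move of the TCP to a pose.
- arm.line_to(position, velocity=0.15, ori=None): straight line of the TCP; ori=None keeps the orientation; velocity is the mean speed in m/s.
- arm.move_j(angles): joint-space move.
- arm.move_gripper(opening, effort=None): opening from 0.0 (shut) to 1.0 (fully open); effort is the grip in N (None keeps the last); returns when the fingers have stopped.
- arm.pause(seconds).
- arm.ik(position, orientation): joint angles nearest the present ones, or None.
- snapshot(name): name is "scene" or "side" or "wrist"; returns the picture (400x640x3 uint8, blue, green, red); there is no depth.
- camera_info(name): a dict with "fx", "fy", "cx", "cy" (pixels), "R" (3x3) and "t" (3): a world point X has camera coordinates R X + t; the wrist camera has in their place "T_tool_cam" (4x4, takes a point from camera to tool coordinates, whose origin is the TCP and whose axes are the flange's). Camera axes: x right, y down, z forward; pixel columns grow to the right and rows downward; lengths in m; the calibration is good to about 2 mm. A picture is of the moment at which its call begins: read the wrist's pose just before it. camera_info takes no time and is no camera call.
A pose or a line that the arm cannot do raises arm.MotionError and nothing moves.
- ticket.finish_job(): hands the job in; it is judged then, once.
Readings, each from a call of its own:
- arm.read_time(): time.
- arm.read_joint_positions(): joint angles.
- arm.read_dq(): joint speeds.
- arm.read_effort(): joint torques, N m.
- arm.read_tool_pos(): TCP position.
- arm.read_eef_rot(): TCP orientation.
- arm.read_ft_force(): force on the tool from outside, world axes, zero at the start.
- arm.read_wrist_torque(): the same for the moment, N m.
- arm.read_opening(): opening from 0.0 (shut) to 1.0 (fully open).
- arm.read_finger_force(): force on a finger pad.
Only numpy, scipy, OpenCV 4.12 (cv2) and the standard library are available. Lean on these libraries where they do the work, as an engineer would, in place of code of your own. Each camera call takes 0.05 s, during which the arm holds its last target. There are 200 camera calls.

## Working session

There is one attempt and no reset: what is moved stays moved. The work goes in short steps, each a Python script; the robot and the scene stay as the last script left them, time stands still between calls to the robot, and variables do not carry over. Pictures are saved under pics/ and viewed, at most 12 in all, crops included, and the job is handed in when it is done.

```bash
mkdir -p pics; ls; python3 - <<'E'
from station import arm, snapshot, camera_info
import cv2,numpy as np
for n in("scene","side","wrist"):
    i=snapshot(n); cv2.imwrite(f"pics/{n}0.png",i)
    c=camera_info(n); print(n,{k:np.round(v,4).tolist() for k,v in c.items()})
print(arm.read_tool_pos(),arm.read_eef_rot(),arm.read_time())
E
```

```text
pics
scene {'fx': 448.3562, 'fy': 448.3562, 'cx': 330.3637, 'cy': 201.0225, 'R': [[-0.2842, 0.9586, -0.0175], [0.55, 0.148, -0.822], [-0.7853, -0.2433, -0.5693]], 't': [0.2973, -0.186, 1.6745]}
side {'fx': 363.5079, 'fy': 363.5079, 'cx': 322.3455, 'cy': 199.384, 'R': [[-0.9291, -0.3698, 0.0034], [-0.2522, 0.627, -0.7371], [0.2704, -0.6857, -0.6758]], 't': [0.4673, 0.3271, 0.8422]}
wrist {'fx': 336.168, 'fy': 336.168, 'cx': 317.2759, 'cy': 195.9084, 'T_tool_cam': [[-0.0004, -0.9531, -0.3026, 0.0773], [1.0, -0.0004, 0.0001, -0.001], [-0.0002, -0.3026, 0.9531, -0.0699], [0.0, 0.0, 0.0, 1.0]]}
[ 0.27184988 -0.58992386  0.30298185] [ 9.76776068e-01  2.14260253e-01 -2.31367311e-04 -1.00129567e-03] 0.15
```

View pics/scene0.png

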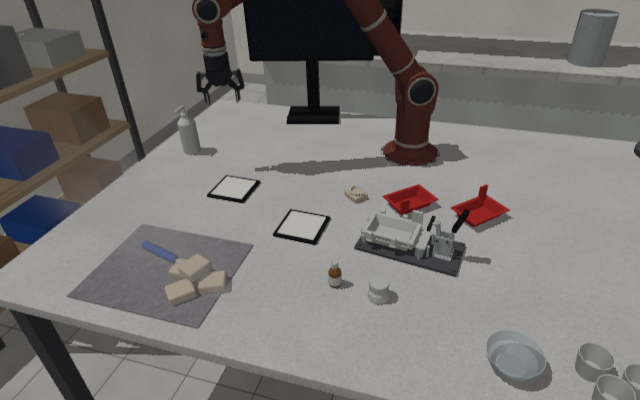

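View pics/side0.png

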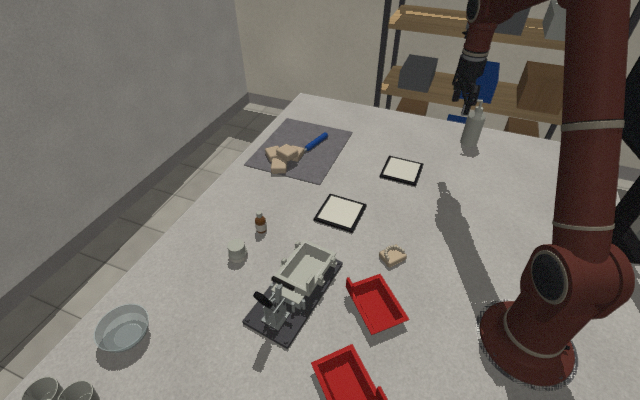

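Scene shows the fixture around px (412,250), handle at (460,220), plates at (234,188) and (302,226), plaster model (356,194), bottle (335,275), jar (378,290). The side view shows the same objects: fixture (293,290), plates (402,170) and (340,212).

```bash
cat > h.py <<'E'
from station import arm, snapshot, camera_info, ticket
import cv2, numpy as np
from scipy.spatial.transform import Rotation as Ro
def cam(name):
    c=camera_info(name)
    if 'R' in c: R=np.array(c['R']);t=np.array(c['t'])
    else:
        T=np.eye(4);T[:3,:3]=Ro.from_quat(arm.read_eef_rot()).as_matrix();T[:3,3]=arm.read_tool_pos()
        W=np.linalg.inv(T@np.array(c['T_tool_cam']));R=W[:3,:3];t=W[:3,3]
    return c['fx'],c['fy'],c['cx'],c['cy'],R,t
def ray(c,uv):
    fx,fy,cx,cy,R,t=c
    d=R.T@np.array([(uv[0]-cx)/fx,(uv[1]-cy)/fy,1]);return -R.T@t,d/np.linalg.norm(d)
def onz(c,uv,z):
    o,d=ray(c,uv);return o+d*(z-o[2])/d[2]
def tri(obs):
    A=np.zeros((3,3));b=np.zeros(3)
    for c,uv in obs:
        o,d=ray(c,uv);P=np.eye(3)-np.outer(d,d);A+=P;b+=P@o
    x=np.linalg.solve(A,b)
    return x,[float(np.linalg.norm((np.eye(3)-np.outer(d,d))@(x-o))) for o,d in[ray(c,u) for c,u in obs]]
def proj(c,X):
    fx,fy,cx,cy,R,t=c;p=R@np.asarray(X)+t;return np.array([fx*p[0]/p[2]+cx,fy*p[1]/p[2]+cy])
E
python3 - <<'E'
from h import *
s=cam("scene");d=cam("side")
for n,a,b,z in [("plateA",(234,188),(402,170),.01),("plateB",(302,226),(340,212),.01),("fixA",(360,245),None,.012),("fixB",(465,267),None,.012),("model",(356,197),(392,259),.01),("bottle",(335,284),(261,232),.0),("jar",(378,298),(236,260),.0),("handle_end",(464,212),(259,297),.15)]:
    print(n,onz(s,a,z).round(3), b and onz(d,b,z).round(3), b and tri([(s,a),(d,b)])[0].round(3))
for n,r in(("scene",(slice(170,310),slice(330,500))),("side",(slice(210,350),slice(220,390)))):
    i=cv2.imread(f"pics/{n}0.png")[r];
    cv2.imwrite(f"pics/{n}c.png",cv2.resize(i,None,fx=4.5,fy=4.2,interpolation=cv2.INTER_CUBIC)[:600,:800])
E
```

```text
plateA [ 0.415 -0.516  0.01 ] [ 0.402 -0.515  0.01 ] [ 0.403 -0.524  0.003]
plateB [ 0.547 -0.233  0.01 ] [ 0.536 -0.231  0.01 ] [ 0.538 -0.237  0.003]
fixA [ 0.587 -0.052  0.012] None None
fixB [0.601 0.226 0.012] None None
model [ 0.362 -0.118  0.01 ] [ 0.34  -0.111  0.01 ] [ 0.341 -0.123 -0.005]
bottle [ 0.735 -0.08   0.   ] [ 0.73  -0.072  0.   ] [ 0.732 -0.079 -0.005]
jar [0.753 0.032 0.   ] [0.743 0.046 0.   ] [ 0.748  0.036 -0.009]
handle_end [0.557 0.201 0.15 ] [0.564 0.204 0.15 ] [0.562 0.203 0.152]
```

```bash
python3 - <<'E'
from h import *
q=Ro.from_matrix(np.array([[0,1,0],[1,0,0],[0,0,-1.]])).as_quat()
arm.movep([0.56,0.10,0.40],q); print(arm.read_tool_pos(),arm.read_joint_positions(),arm.read_time())
np.save("c1.npy",np.array(cam("wrist"),dtype=object),allow_pickle=True)
cv2.imwrite("pics/w1.png",snapshot("wrist"))
arm.line_to([0.56,0.0,0.40]); arm.pause(.3)
np.save("c2.npy",np.array(cam("wrist"),dtype=object),allow_pickle=True)
cv2.imwrite("pics/w2.png",snapshot("wrist"))
print(arm.read_tool_pos(),arm.read_eef_rot(),arm.read_time())
E
```

```text
[0.56037233 0.09858217 0.39970863] [ 0.11633219  0.44882506 -0.51761619  1.49999154  0.22860265  1.25370711
 -0.43267317] 2.8167
[0.55998594 0.00067264 0.40002158] [ 7.06692493e-01  7.07520822e-01  7.59043493e-05 -4.01690321e-05] 4.0333
```

View pics/w1.png

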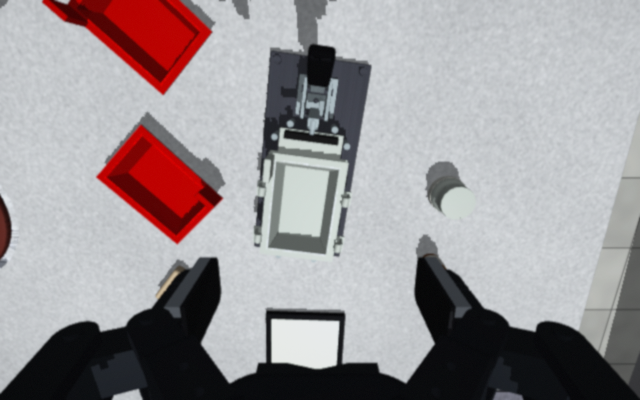

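View pics/w2.png

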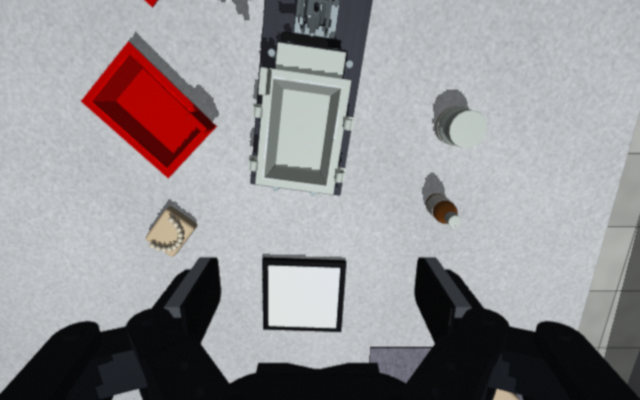

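Both wrist views show the stack (w1 tub around (304,200), board top edge (271,48)–(370,66), handle tip (321,48)); jar (458,202), plate in w2 around (304,293). I'll zoom in on both in one picture to read the corners.

```bash
python3 - <<'E'
import cv2,numpy as np
a=cv2.imread("pics/w1.png")[35:265,245:385];b=cv2.imread("pics/w2.png")[0:230,245:385]
f=lambda i:cv2.resize(i,None,fx=2.6,fy=2.6,interpolation=cv2.INTER_CUBIC)
o=np.hstack([f(a),f(b)])
cv2.imwrite("pics/z1.png",np.clip(o.astype(float)*1.0,0,255).astype(np.uint8)); print(o.shape)
E
```

```text
(598, 728, 3)
```

View pics/z1.png

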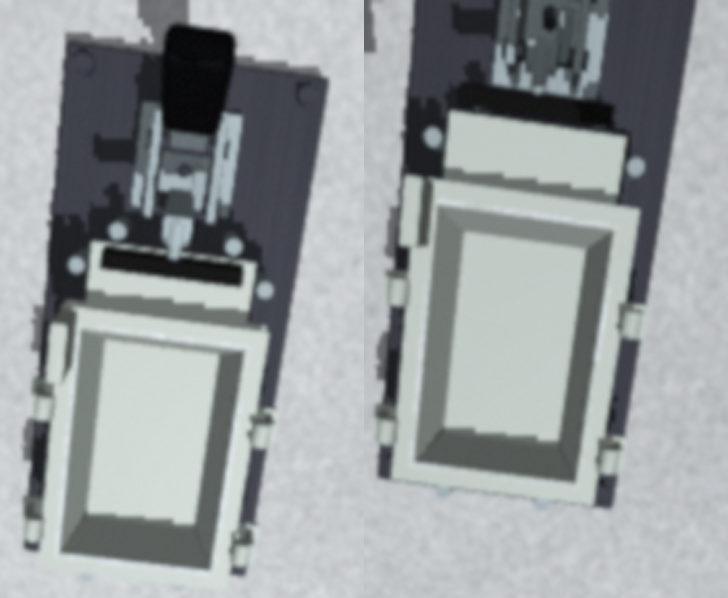

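Zoom: grip top face centred at about (59,352) in w1 and (411,211) in w2; board corners (66,33), (328,77) in w1 and (380,478), (610,507) in w2; rim TR/BR/BL are also visible. The clamp is open, with the black handle tip at (200,28).

```bash
python3 - <<'E'
from h import *
c1=tuple(np.load("c1.npy",allow_pickle=True));c2=tuple(np.load("c2.npy",allow_pickle=True))
A=lambda u,v:(u/2.6+245,v/2.6+35)
B=lambda u,v:((u-364)/2.6+245,v/2.6)
for n,a,b in [("TR",(268,327),(640,209)),("BL",(40,572),(391,480)),("BR",(226,590),(595,505)),("grip top",(59,352),(411,211))]:
    x,e=tri([(c1,A(*a)),(c2,B(*b))]);z=.0575 if n!="grip top" else .0935
    print(n,x.round(4),np.round(e,4),onz(c1,A(*a),z).round(4),onz(c2,B(*b),z).round(4))
P=[onz(c1,A(66,33),.012),onz(c1,A(328,77),.012),onz(c2,B(610,507),.012),onz(c2,B(380,478),.012)]
P=np.array(P)[:,:2];print("board",P.round(4))
# rigid fit
M=np.array([[-65,190],[65,190],[65,-85],[-65,-85.]])/1000
def fit(M,P):
    mc,pc=M.mean(0),P.mean(0);m=M-mc;p=P-pc
    a=np.arctan2((m[:,0]*p[:,1]-m[:,1]*p[:,0]).sum(),(m*p).sum());R=np.array([[np.cos(a),-np.sin(a)],[np.sin(a),np.cos(a)]])
    t=pc-R@mc;return a,t,((M@R.T+t)-P)
a,t,e=fit(M,P);print("fix",a,t,e.round(4))
Mr=np.array([[50,70],[-50,-70],[50,-70],[-46,55.]])/1000
Pr=[]
for n,aa,b in [("TR",(268,327),(640,209)),("BL",(40,572),(391,480)),("BR",(226,590),(595,505)),("g",(59,352),(411,211))]:
    z=.0575 if n!="g" else .0935
    Pr.append((onz(c1,A(*aa),z)+onz(c2,B(*b),z))[:2]/2)
a2,t2,e2=fit(Mr,np.array(Pr));print("tray",a2,t2,e2.round(4))
R=np.array([[np.cos(a),-np.sin(a)],[np.sin(a),np.cos(a)]])
hp=np.r_[t+R@[0,.15],.066];he=np.r_[t+R@[0,.15+.1*np.cos(np.radians(71))],.066+.1*np.sin(np.radians(71))]
print("pivot",hp,"end",he,proj(cam("scene"),he),proj(cam("side"),he),proj(c1,he),A(200,28))
# light plate from w2: white face
for n,c,i in(("w2",c2,cv2.imread("pics/w2.png")),("scene",cam("scene"),cv2.imread("pics/scene0.png")),("side",cam("side"),cv2.imread("pics/side0.png"))):
    u,v=proj(c,[.54,-.235,.01]).astype(int);g=cv2.cvtColor(i,cv2.COLOR_BGR2GRAY)
    m=np.zeros_like(g);s=50
    m[v-s:v+s,u-s:u+s]=(g[v-s:v+s,u-s:u+s]<60)
    cs,_=cv2.findContours(m,cv2.RETR_EXTERNAL,cv2.CHAIN_APPROX_NONE);k=max(cs,key=lambda k:cv2.contourArea(k))
    r=cv2.minAreaRect(k);Mo=cv2.moments(cv2.convexHull(k));print(n,r,onz(c,(Mo['m10']/Mo['m00'],Mo['m01']/Mo['m00']),.008).round(4))
E
```

```text
TR [0.5993 0.0893 0.0468] [0.0003 0.0003] [0.598  0.0915 0.0575] [0.5987 0.089  0.0575]
BL [ 0.4828 -0.0344  0.0657] [0.0006 0.0006] [ 0.4818 -0.0386  0.0575] [ 0.4807 -0.0367  0.0575]
BR [ 0.5801 -0.0493  0.0578] [0.0007 0.0007] [ 0.5794 -0.0494  0.0575] [ 0.5808 -0.0494  0.0575]
grip top [0.5019 0.0873 0.0906] [0.0005 0.0005] [0.5028 0.088  0.0935] [0.5019 0.0873 0.0935]
board [[ 0.5013  0.2262]
 [ 0.6284  0.2061]
 [ 0.5914 -0.0648]
 [ 0.4661 -0.0484]]
fix -0.13391153445466603 [0.53980194 0.02774523] [[-0.0006 -0.0015]
 [ 0.0011  0.0013]
 [ 0.0015 -0.0004]
 [-0.002   0.0006]]
tray -0.12916515904983744 [0.53999119 0.02654433] [[ 0.0003 -0.0007]
 [ 0.0002  0.0012]
 [ 0.0005  0.0001]
 [-0.0009 -0.0006]]
pivot [0.55982869 0.17640232 0.066     ] end [0.56417541 0.20866766 0.16055186] [467.89097713 210.56528985] [257.05040282 295.86991578] [322.15486492  49.51549967] (321.9230769230769, 45.76923076923077)
w2 ((302.8617858886719, 293.87005615234375), (82.2332763671875, 71.49012756347656), 2.0454084873199463) [ 0.5369 -0.2298  0.008 ]
scene ((301.1170349121094, 225.95367431640625), (51.61400604248047, 30.31187629699707), 12.094757080078125) [ 0.5483 -0.2335  0.008 ]
side ((339.4499816894531, 212.14999389648438), (44.588111877441406, 31.622774124145508), 18.434947967529297) [ 0.535 -0.23   0.008]
```

```bash
cat >> h.py <<'E'
a=-0.131; O=np.array([0.540,0.027]); Rf=np.array([[np.cos(a),-np.sin(a)],[np.sin(a),np.cos(a)]])
Q=Ro.from_matrix(np.array([[-np.sin(a),np.cos(a),0],[np.cos(a),np.sin(a),0],[0,0,-1]])).as_quat()
def W(x,y,z): return np.r_[O+Rf@[x,y],z]   # fixture -> world
E
python3 - <<'E'
from h import *
def pt(th,r=.08,off=.007):
    u=np.array([np.cos(th),np.sin(th)]);n=np.array([-u[1],u[0]])
    y,z=np.array([.15,.066])+r*u+off*n
    return W(0,y-.011,z+.073)
arm.move_gripper(0.0,40)
p0=pt(np.radians(71),off=.02); s=p0.copy(); s[2]=.30
arm.movep(s,Q); arm.line_to(p0,0.2)
f0=arm.read_ft_force();print(arm.read_opening(),f0,arm.read_time())
for th in np.r_[np.linspace(71,10,9),7,4,2,0.5]:
    arm.line_to(pt(np.radians(th)),0.08); f=arm.read_ft_force()-f0
    print(th,f.round(1),arm.read_tool_pos().round(3),round(arm.read_time(),2))
    if f[2]>25: break
cv2.imwrite("pics/s2.png",np.vstack([snapshot("side")[200:350,200:440],snapshot("scene")[150:300,320:560]]).repeat(2,0).repeat(2,1))
E
```

```text
-0.0030544696983702737 [ 0.09116763 -0.11271056 -0.15330693] 6.1583
71.0 [-0.1  0.1  0.1] [0.561 0.185 0.218] 6.47
63.375 [ 0.6  0.6 -0.2] [0.562 0.195 0.214] 6.76
55.75 [-0.5 -0.2  0.7] [0.563 0.205 0.209] 7.04
48.125 [-0.2  0.7 -0. ] [0.564 0.213 0.203] 7.33
40.5 [-0.4  0.3  0.8] [0.565 0.221 0.196] 7.61
32.875 [0.2 1.2 0.1] [0.566 0.228 0.188] 7.89
25.25 [-0.7 -0.2  0.7] [0.567 0.234 0.179] 8.18
17.625 [-0.1  0.9 -0. ] [0.568 0.239 0.169] 8.46
10.0 [0.3 0.  0.6] [0.568 0.242 0.159] 8.74
7.0 [0.1 0.3 0.7] [0.568 0.243 0.155] 8.99
4.0 [-0.8 -0.3 -0.6] [0.568 0.243 0.151] 9.24
2.0 [-0.1 -0.3  0.3] [0.568 0.244 0.149] 9.49
0.5 [-0.1 -0.   0.3] [0.569 0.244 0.146] 9.74
```

View pics/s2.png

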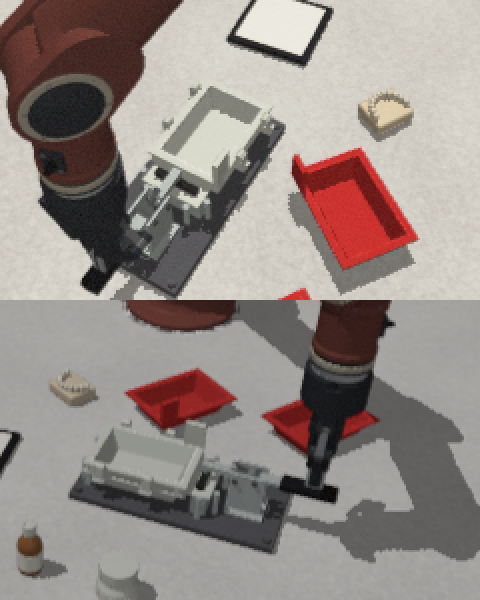

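The handle looks level and the arm is down on the ledge. I'll press a little further until the end stop is felt.

```bash
python3 - <<'E'
from h import *
p=np.array(arm.read_tool_pos());f0=arm.read_ft_force()
for k in range(1,8):
    arm.line_to(p-[0,0,.0015*k],0.02); f=arm.read_ft_force()-f0
    print(k,f.round(1),arm.read_tool_pos().round(4),round(arm.read_time(),2))
    if f[2]>12: break
arm.pause(.2)
arm.line_to(p+[0,0,.15],0.25)
p1=W(-.046,.055,.30); arm.movep(p1,Q)
print(arm.read_time())
arm.move_gripper(0.55)
q=np.array(p1);q[1]-=.06
arm.line_to(q,.2)
np.save("c3.npy",np.array(cam("wrist"),dtype=object),allow_pickle=True)
cv2.imwrite("pics/w3.png",snapshot("wrist")); print(arm.read_time())
E
```

```text
1 [-0.5  0.7  1.4] [0.5686 0.2441 0.1451] 10.09
2 [-1.6 -0.7  8. ] [0.5686 0.2441 0.1449] 10.34
3 [-3.6 -2.5 14.3] [0.5686 0.2442 0.1447] 10.59
12.275
13.2833
```

View pics/w3.png

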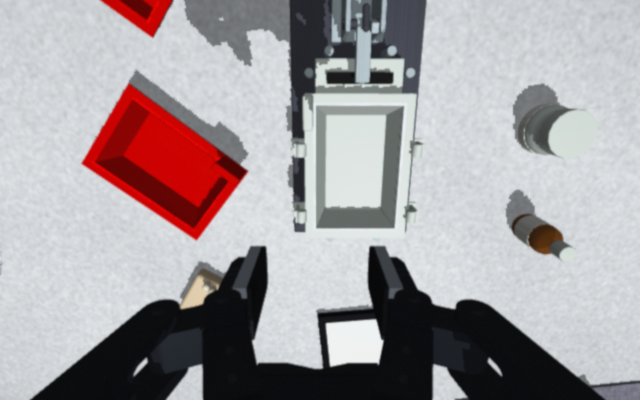

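The end stop was felt (14 N), and the bar lies on the ledge. The grip top face is at about (308,112) in w3. I'll check that against the fit, then grasp.

```bash
python3 - <<'E'
from h import *
c3=tuple(np.load("c3.npy",allow_pickle=True))
g=onz(c3,(308,112),.0935); e=W(-.046,.055,.0935); print(g.round(4),e.round(4),g-e)
assert np.linalg.norm((g-e)[:2])<.006
p=(g+e)/2; p[2]=.1375
s=p.copy();s[2]=.22; arm.line_to(s,.2); arm.line_to(p,.1)
f0=arm.read_ft_force()
arm.move_gripper(0.0,60)
print(arm.read_opening(),arm.read_finger_force(),arm.read_ft_force()-f0,arm.read_tool_pos(),arm.read_time())
i=snapshot("side")[200:350,220:400]; j=snapshot("scene")[150:300,320:500]
cv2.imwrite("pics/s4.png",cv2.resize(np.hstack([i,j]),None,fx=2.2,fy=2.2))
E
```

```text
[0.5017 0.0884 0.0935] [0.5016 0.0875 0.0935] [1.25505416e-04 8.50011834e-04 2.77555756e-17]
0.08492270622373782 59.91648316383362 [-1.37074911  0.14770286  4.46591234] [0.50182642 0.08797917 0.13804741] 15.3417
```

View pics/s4.png

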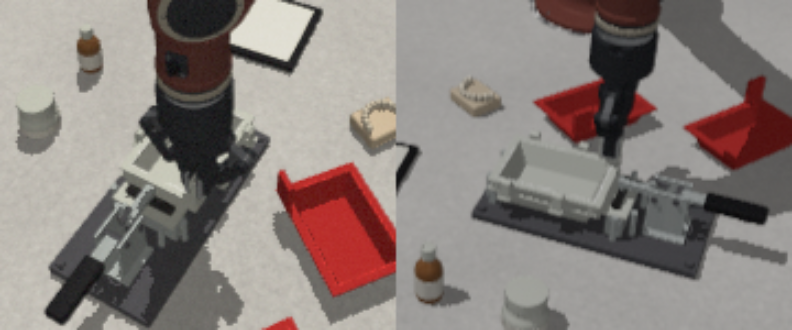

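Grip holds the plate (opening about 7 mm, 60 N), and the handle lies level. Now the peel.

```bash
python3 - <<'E'
from h import *
p0=np.array(arm.read_tool_pos()); f0=arm.read_ft_force()
fx=np.r_[Rf[:,0],0]; fy=np.r_[Rf[:,1],0]
pv=p0-fy*.125; pv[2]=.0545
def pose(ph):
    r=Ro.from_rotvec(fx*ph); return pv+r.apply(p0-pv),(r*Ro.from_quat(Q)).as_quat()
for ph in np.arange(.03,.241,.03):
    x,q=pose(ph); arm.line_to(x,.04,ori=q); f=arm.read_ft_force()-f0
    print(round(ph,2),f.round(1),np.round(arm.read_wrist_torque(),2),round(arm.read_opening(),3),arm.read_tool_pos().round(3),round(arm.read_time(),2))
arm.pause(.4)
i=snapshot("side")[200:350,220:400]; j=snapshot("scene")[150:300,320:500]
cv2.imwrite("pics/s5.png",cv2.resize(np.hstack([i,j]),None,fx=2.2,fy=2.2))
E
```

```text
0.03 [ 1.1  1.6 -5.5] [0.05 0.06 0.05] 0.08 [0.501 0.085 0.142] 15.72
0.06 [ 0.2  1.8 -6.3] [0.14 0.15 0.02] 0.085 [0.501 0.083 0.145] 15.98
0.09 [ 0.9 -0.8 -5.7] [-0.41  0.24 -0.15] 0.085 [0.501 0.079 0.149] 16.25
0.12 [ 1.3  0.9 -7. ] [-0.17  0.22 -0.03] 0.08 [0.5   0.077 0.152] 16.52
0.15 [ 0.7  0.  -7.5] [-0.3   0.26  0.01] 0.082 [0.5   0.074 0.156] 16.78
0.18 [ 0.3  0.8 -8.2] [-0.13  0.24  0.07] 0.084 [0.499 0.071 0.159] 17.05
0.21 [ 1.1  0.8 -7.8] [-0.14  0.24  0.05] 0.081 [0.499 0.068 0.162] 17.32
0.24 [ 1.   0.7 -7.9] [-0.16  0.25  0.02] 0.085 [0.499 0.065 0.165] 17.58
```

View pics/s5.png

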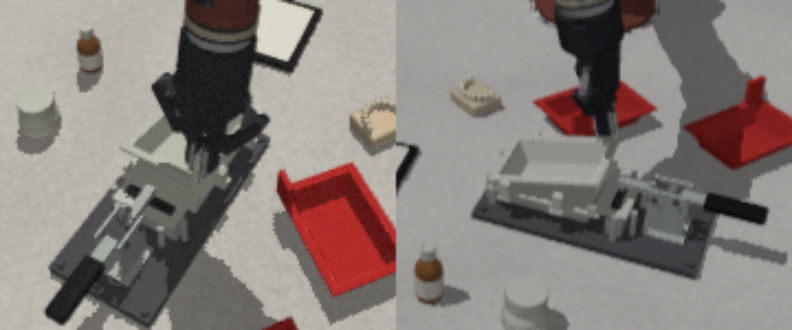

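Clamp-side end is raised about 30 mm, the far end is still down, and the clamp is still locked. Lifting clear.

```bash
python3 - <<'E'
from h import *
p=np.array(arm.read_tool_pos()); q0=arm.read_eef_rot()
for dz in(.005,.01,.015,.02,.03,.05,.12):
    arm.line_to(p+[0,0,dz],.04 if dz<.04 else .12); print(dz,arm.read_ft_force().round(1),np.round(arm.read_wrist_torque(),2),round(arm.read_opening(),3),round(arm.read_time(),2))
x=np.array(arm.read_tool_pos()); arm.line_to(x+[0,0,.01],.03,ori=Q)
T=np.array([.538,-.231])+Rf@[-.046,.055]
arm.line_to(np.r_[T,x[2]+.01],.12); arm.line_to(np.r_[T,.215],.06); arm.pause(1)
print(arm.read_tool_pos(),arm.read_ft_force().round(1),arm.read_opening(),arm.read_finger_force(),arm.read_time())
a_=snapshot("side")[110:330,210:450]; b_=snapshot("scene")[120:340,230:490]
cv2.imwrite("pics/s6.png",cv2.resize(np.hstack([a_,b_]),None,fx=1.6,fy=1.6,interpolation=cv2.INTER_CUBIC))
E
```

```text
0.005 [-0.1  0.5 -3.5] [0.01 0.32 0.03] 0.076 18.36
0.01 [ 0.  -0.2 -1.3] [-0.25  0.11 -0.01] 0.075 18.63
0.015 [ 0.7 -0.4 -2.2] [-0.22  0.11 -0.03] 0.083 18.91
0.02 [-0.2  0.2 -0.8] [-0.23  0.01  0.  ] 0.082 19.18
0.03 [-0.5 -0.5 -0.6] [-0.23  0.11  0.  ] 0.084 19.58
0.05 [-0.5 -0.6 -1.2] [-0.28  0.11 -0.02] 0.083 19.9
0.12 [-0.3 -0.7 -1.1] [-0.29  0.11 -0.02] 0.086 20.63
[ 0.49959213 -0.17048102  0.21498568] [ 0.5 -0.2 -0.9] 0.08155510421628141 59.323516488075256 25.675
```

View pics/s6.png

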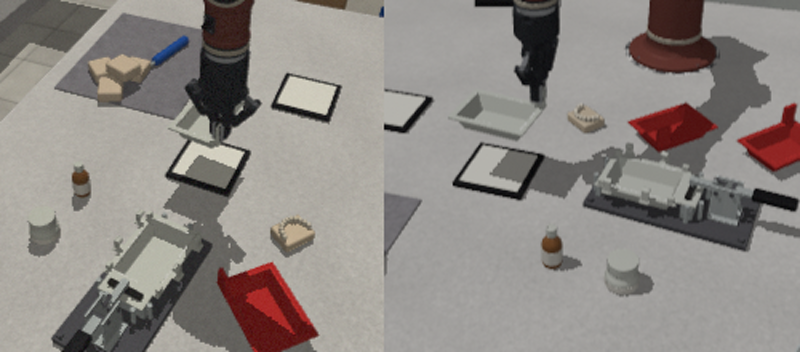

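The tray hangs over the near light plate, with the clamp locked, the lower tray in place and the bystanders untouched. A quick level check: project the rim corners for a level tray against the seen ones, (271,195) and (312,205) in the scene.

```bash
python3 - <<'E'
from h import *
c=cam("scene");s=cam("side");C=np.array([.538,-.231])
for m in([-50,-70],[50,-70],[50,70],[-50,70]): 
    X=np.r_[C+Rf@(np.array(m)/1000),.135];print(m,proj(c,X).round(1),((proj(c,X)-[230,120])*1.6+[384,0]).round(0),((proj(s,X)-[210,110])*1.6).round(0))
i=snapshot("scene")[160:220,255:350]; cv2.imwrite("pics/s7.png",cv2.resize(i,None,fx=8,fy=8,interpolation=cv2.INTER_CUBIC))
E
```

```text
[-50, -70] [287.7 174.4] [476.  87.] [250. 101.]
[50, -70] [270.1 192.1] [448. 115.] [203.  85.]
[50, 70] [316.6 203.4] [523. 133.] [166. 127.]
[-50, 70] [332.1 184.3] [547. 103.] [217. 146.]
```

View pics/s7.png

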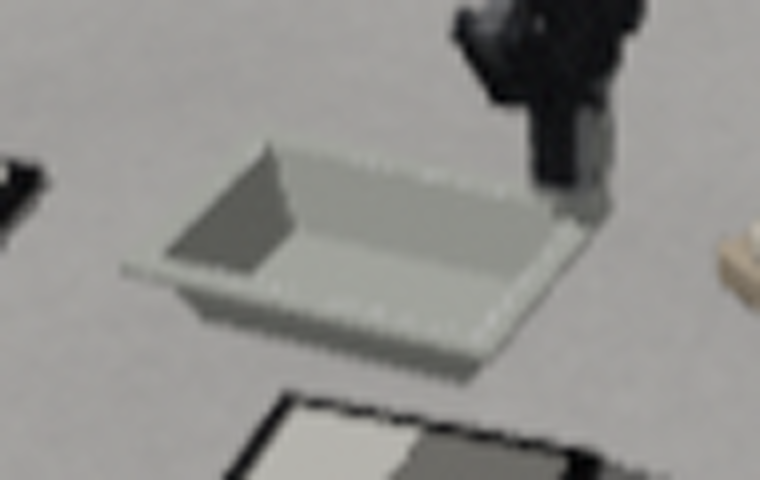

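The corners read (270,193.5) and (314,204), within about 2 px of a level tray. Handing in.

```bash
python3 -c "
from h import *
print(arm.read_dq().round(4)); print(ticket.finish_job())"
```

```text
[ 0.0001 -0.0005 -0.0003  0.0005  0.0019  0.0016  0.0011]
the job is handed in; nothing more can be done
None
```

I handed the job in at about 26 s: clamp locked, top tray peeled off and held level and still about 105 mm above the table over the middle of the near light plate. The lower tray and bystanders look unmoved, but the station returned no verdict.

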